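Index the rotary chip dispenser with a screwdriver through its slot

ROBOT

A 6-joint arm with a two-finger parallel gripper is mounted at the origin on a cart in front of the work surface, level with it; the furniture and walls round the work are solid. World frame = base frame: x ahead of the robot, y to its left, z up, the work surface at z = 0. Lengths are in m, angles in rad, forces in N, time in s.
With the tool pointing down it reaches from about 0.325 to 0.9 m from the base axis. Payload 6.1 kg.
Tool frame: the origin (TCP) lies on the centre line of the jaws, within the pads' length; the fingertips stand 19 mm ahead of it and the grasp point (between the pads) is the TCP (manip.tips_ahead is the distance from the TCP to the fingertips, in m); z points along the fingers, y is the line along which they close (so a half turn about z gives the same grasp; the last joint's range is limited). The gripper opens to 87 mm and grips with 3 to 60 N. Pads are 19 mm wide; open, the fingers measure 117 mm over their backs; the gripper's body (75 mm by 190 mm) begins 51 mm behind the grasp point.
Start: joints at [-1.466, 0.22, 1.526, -0, 1.395, -0.126], TCP at [0.143, -0.608, 0.242] pointing down, gripper open.
Joint ranges: [-2.98, 2.98], [-0.91, 2.08], [0.09, 2.57], [-1.24, 4.39], [0.2, 2.65], [-2.68, 2.68]. Speed limits (rad/s): [2.57, 2.57, 3.01, 3.14, 3.14, 3.14].

INTERFACE

Orientations are given as a 3x3 rotation matrix whose columns are the frame's x, y, z axes.
In Python, from rig import manip gives the robot as it stands.
- The arm moves only by the tool drive_tool, never from a script. Its argument "increments" is a list of rows, each an object of numbers: "gripper": the opening in per cent of the stroke, from 0 (shut) to 100 (fully open); "x", "y", "z": the shift along the tool's x, y, z in units of 25 mm (1.0 is 25 mm); "yaw": the turn about the tool's z in units of 5 degrees (1.0 is 5 degrees). A call has 1 to 20 rows; each row is the pose to reach, as a shift and turn from the pose commanded when the call began, along the tool's axes at that moment; what a row does not reach only later rows make up. A row lasts 1/12 s, in which the tool goes at most 41.7 mm and 7.16 degrees, less where a joint would pass 70% of its speed; a pose out of reach is approached as far as the arm can. A call with a gripper value outside its range is refused whole. The fingers move at their own pace and stop on an object; "squeeze" is the grip in N (left out, the last holds). Time passes only in rows, so rows that repeat a pose let the fingers close. It gives the time, the measured TCP pose, the force, the opening and the grip force at its end, in the units of the state.
- manip.state(): the state, without advancing time (a new reading comes with each control period).
- manip.snapshot(name): name is "side" or "top"; returns the picture (420x560x3 uint8, blue, green, red); there is no depth.
- manip.calibration(name): a dict with "camera_matrix" (3x3 intrinsics, pixels), "extrinsics" (4x4, takes a point from camera to world coordinates). Camera axes: x right, y down, z forward; pixel columns grow to the right and rows downward; lengths in m; the calibration is good to about 2 mm. A picture is of the moment at which its call begins. calibration takes no time and is no camera call.
- manip.job_done(): hands the job in; it is judged then, once.
Trained networks look in the newest picture that a camera, given by its name, has taken for a name from the list of things; names that differ only in an ending like _2 or _b are one class to them, and where a whole thing is asked for, a point or a joint stands for the part that bears it (a point fixed in the world has none). Each returns a list of dicts, best first, with "confidence" (0 to 1); they miss things now and then, are a little off and sometimes report something else, mostly with a low value. They report only what shows in the picture. A call takes as long as a camera call.
- manip.silhouettes(camera, query): "pixels" (420x560 bool, what is visible of it) and "box" ([left, top, right, bottom] in pixels, round what is visible of it).
- manip.spot_point(camera, query): "centre" ([column, row] in pixels: a listed point, or the origin of a listed thing).
The state is a dict: "t": time; "qpos": joint angles; "joint_vel": joint speeds; "effort": joint torques, N m; "ee_pos": TCP position; "tool_rot": TCP orientation; "wrist_force": force on the tool from outside, world axes, zero at the start; "moment": the same for the moment, N m; "width": opening from 0.0 (shut) to 1.0 (fully open); "gripper_force": force on a finger pad.
Only numpy, scipy, OpenCV 4.12 (cv2) and the standard library are available. Lean on these libraries where they do the work, as an engineer would, in place of code of your own. Each camera call takes 0.05 s, during which the arm holds its last target. There are 200 camera calls.

TASK

Pick up the screwdriver and, working with its blade through the slot in the front of the blue chip dispenser, click the star wheel inside round, tooth by tooth, until the orange chip sits in the red-framed window on top. Then take the blade out and lay the screwdriver back down flat on the bench without dropping it. Do not disturb the tin, the jar or the blue circuit board.

Things in the scene. Friction and masses are not known exactly. Their poses are not given: they have to be found in the camera images.
- dispenser: Blue square chip dispenser fixed to the bench: housing 92 x 92 mm, top 57 mm up, on an aluminium foot plate 112 x 112 x 6 mm. Origin under its centre, on the bench; z up; its -x side is the front, turned to the robot. Under the fixed clear cover a white carousel, fast on the star wheel, carries one orange chip (12 mm) and 11 small black ones.
- slot (a point): centre of the white-edged slot, on the outer face of the front wall (wall 4 mm thick), 32 mm up and 46 mm in front of the dispenser's axis. The slot is 26 mm wide and 14 mm high (25 to 39 mm up): room for about one tooth per stroke of the blade. Axes as the dispenser's: x into the slot, y to the left.
- wheel_centre (a point): centre of the steel star wheel, on its upright axis, 32 mm up: 12 teeth 30 degrees apart, 4 mm wide, 25 to 39 mm up, tips at radius 34 mm, roots at 19 mm. At rest a spring detent holds one tooth at mid-slot, so gaps 11 mm wide lie 8 mm left and right of mid-slot. About 1 N at the teeth turns it; past half-way it clicks on to the next tooth by itself.
- window (a point): centre of the small red-framed window on top of the clear cover, 57 mm up, above the slot
- star_wheel (a joint): wheel angle, rad, positive anticlockwise seen from above; 0: the orange chip is in the red-framed window. One tooth is 0.524. It starts two or three teeth below 0. To raise it, push the teeth at the slot towards the dispenser's -y side (to the right, seen from the robot). It turns both ways, from -2.7 to 1.1.
- handle (a point): screwdriver, lying on the bench with its blade roughly away from the robot: 147 mm long, blue handle 16 mm wide and 14 mm tall, 83 mm long; 28 g. The point lies on its axis, 7 mm above the bench, in the handle at 87 mm from the blade's tip: the place to grasp. Its y axis points along the tool towards the handle's end (the blade points to -y); z up, x across.
- blade_tip (a point): the tip of the screwdriver's blade, on its axis; the blade is a round steel rod 3.2 mm thick, bare for 54 mm from the tip, then the handle begins. Axes as for the handle. The handle must be gripped firmly, for side loads on the tip turn the tool in a weak grip.
- flux_tin_mid (a point): round white tin, 49 mm diameter, 18 mm tall; point at its centre
- screw_jar_mid (a point): clear jar with a red lid, 41 mm diameter, 34 mm tall; point at its centre
- circuit_board_mid (a point): blue printed circuit board, 45 x 55 mm, 10 mm tall with its parts; point at its centre

How it is judged:
On the way, in this order (a step that is already met when the one before it is completed fails the run):
1. the screwdriver's blade is in through the slot (x of blade_tip in the frame of dispenser between -0.04 and 0 m and y of blade_tip in the frame of dispenser between -0.014 and 0.014 m and z of blade_tip in the frame of dispenser between 0.024 and 0.04 m), for 0.05 s.
2. the orange chip is in the window, with the blade still in the slot (all of step 1 and value of joint star_wheel between -0.15 and 0.15 rad), for 0.05 s.
At the end, for the whole second after the job is handed in: The orange chip is in the red-framed window (wheel within 0.15 rad of 0, at rest), and the screwdriver lies flat on the bench (handle point 0 to 16 mm up, axis within 0.15 rad of level), at rest (value of joint star_wheel between -0.15 and 0.15 rad and velocity of joint star_wheel between -0.2 and 0.2 rad/s and height (world z) of handle between 0 and 0.016 m and angle between handle's own y axis and vertical between 1.42 and 1.72 rad and linear speed of screwdriver below 0.03 m/s); the robot touches nothing.
It fails at once if the screwdriver is let go with its handle more than 45 mm above the bench (height (world z) of handle above 0.045 m and contact force between the fingers and screwdriver below 0.02 N).
It fails at once if the flux tin is shifted by more than 20 mm (distance of flux_tin_mid from where it was at the start of the episode above 0.02 m).
It fails at once if the screw jar is shifted by more than 20 mm (distance of screw_jar_mid from where it was at the start of the episode above 0.02 m).
It fails at once if the circuit board is shifted by more than 20 mm (distance of circuit_board_mid from where it was at the start of the episode above 0.02 m).
It also fails if it takes over 48 s, if anything falls off the work surface, if the arm or the gripper's body presses on something with over 40 N, if the wrist force passes 120 N, or if a joint passes its speed limit or range.

## Working session

There is one attempt and no reset: what is moved stays moved. The work goes in short steps, Python scripts to look and compute and a tool call to move; the robot and the scene stay as the last step left them, time stands still between calls to the robot, and variables do not carry over. Pictures are saved under pics/ and viewed, at most 10 in all, crops included, and the job is handed in when it is done.

Besides the shell and the picture viewer there is one more tool, called after "Call:" by a JSON object that holds its "name" and its "arguments", one argument or row to a line. drive_tool: Moves the arm, as the interface text tells. Its arguments: {"type":"object","properties":{"increments":{"type":"array","items":{"type":"object","properties":{"gripper":{"type":"number"},"x":{"type":"number"},"y":{"type":"number"},"z":{"type":"number"},"yaw":{"type":"number"}}}},"squeeze":{"type":"number"}},"required":["increments"]}

```bash
mkdir -p pics; cat > h.py <<'E'
import numpy as np, cv2
from rig import manip
def ray(cam,px):
    c=manip.calibration(cam);K=np.array(c["camera_matrix"]);T=np.array(c["extrinsics"])
    d=T[:3,:3]@np.linalg.solve(K,[px[0],px[1],1.]);return T[:3,3],d
def onplane(cam,px,z):
    o,d=ray(cam,px);return o+d*(z-o[2])/d[2]
def proj(cam,p):
    c=manip.calibration(cam);K=np.array(c["camera_matrix"]);T=np.linalg.inv(np.array(c["extrinsics"]))
    q=K@(T[:3,:3]@np.array(p)+T[:3,3]);return q[:2]/q[2]
def tri(pa,pb):
    A=[];b=[]
    for cam,px in (("top",pa),("side",pb)):
        o,d=ray(cam,px);d=d/np.linalg.norm(d);P=np.eye(3)-np.outer(d,d);A.append(P);b.append(P@o)
    return np.linalg.lstsq(np.vstack(A),np.hstack(b),rcond=None)[0]
E
python3 - <<'E'
from h import *
np.set_printoptions(precision=4,suppress=True)
for c in("top","side"):
    cv2.imwrite(f"pics/{c}0.png",manip.snapshot(c)); print(c,np.array(manip.calibration(c)["extrinsics"])[:3].tolist())
Z=dict(handle=.007,blade_tip=.007,slot=.032,window=.057,wheel_centre=.032,dispenser=0,flux_tin_mid=.009,screw_jar_mid=.017,circuit_board_mid=.005)
for n,z in Z.items():
    r={}
    for c in("top","side"):
        l=manip.spot_point(c,n)
        if l: r[c]=l[0]["centre"];print(n,c,np.round(r[c],1),round(l[0]["confidence"],2),onplane(c,r[c],z))
    if len(r)==2: print("  tri",tri(r["top"],r["side"]))
s=manip.state();print(s["t"],s["tool_rot"],s["ee_pos"],s["width"])
E
```

```text
top [[0.018900917046066355, -0.9805954192143823, 0.19512913455091024, 0.39632891087358857], [-0.9997836822519828, -0.02023111015770669, -0.004826063038615424, 0.1008525235299934], [0.008680094324583543, -0.19499570763879973, -0.9807656855564229, 0.9151705460202089]]
side [[-0.8526822578068406, -0.2178545804514387, 0.4748392875465936, 0.12972719261125057], [-0.5221595809026975, 0.3261535079212273, -0.7880185666227651, 0.8195350080576899], [0.016802954887408763, -0.9198713339630743, -0.3918601659521495, 0.42365512415990936]]
handle top [331.7 252.4] 0.65 [ 0.4847 -0.0213  0.007 ]
handle side [332.7 226.5] 0.62 [ 0.4743 -0.014   0.007 ]
  tri [ 0.4819 -0.0232  0.0019]
blade_tip top [340.5 217.6] 0.63 [ 0.5629 -0.0415  0.007 ]
blade_tip side [298.8 216.9] 0.72 [ 0.5655 -0.0187  0.007 ]
  tri [ 0.5702 -0.0407 -0.0033]
slot top [232.7 192. ] 0.84 [0.6106 0.199  0.032 ]
slot side [226.  237.7] 0.92 [0.6128 0.2053 0.032 ]
  tri [0.6135 0.2006 0.0291]
window top [233. 182.] 0.76 [0.6266 0.1965 0.057 ]
dispenser top [237.  176.9] 0.59 [0.6542 0.1942 0.    ]
dispenser side [211.4 245. ] 0.81 [0.6571 0.1994 0.    ]
  tri [ 0.6571  0.1957 -0.0024]
flux_tin_mid top [287.9 174.7] 0.69 [0.6593 0.0777 0.009 ]
flux_tin_mid side [243.6 222.3] 0.43 [0.6555 0.0837 0.009 ]
  tri [0.6601 0.0775 0.0055]
screw_jar_mid top [193.9 158.7] 0.87 [0.6901 0.2918 0.017 ]
screw_jar_mid side [171.8 251. ] 0.61 [0.6847 0.2867 0.017 ]
  tri [0.6864 0.2893 0.0189]
circuit_board_mid top [210.6 280.7] 0.96 [0.4183 0.2418 0.005 ]
circuit_board_mid side [299.3 280.4] 0.81 [0.4312 0.2269 0.005 ]
  tri [0.4207 0.2414 0.0158]
1.0 [[ 0.9735  0.2288  0.    ]
 [ 0.2288 -0.9735  0.    ]
 [ 0.     -0.     -1.    ]] [ 0.143  -0.6084  0.2415] 1.0028410672428203
```

```bash
python3 - <<'E'
import cv2,numpy as np
t=cv2.imread("pics/top0.png")[120:310,160:380];s=cv2.imread("pics/side0.png")[170:330,130:380]
cv2.imwrite("pics/t1.png",cv2.resize(t,None,fx=3.1,fy=3.1,interpolation=cv2.INTER_CUBIC));cv2.imwrite("pics/s1.png",cv2.resize(s,None,fx=3.1,fy=3.1,interpolation=cv2.INTER_CUBIC))
E
```

```text
(no output)
```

View pics/t1.png

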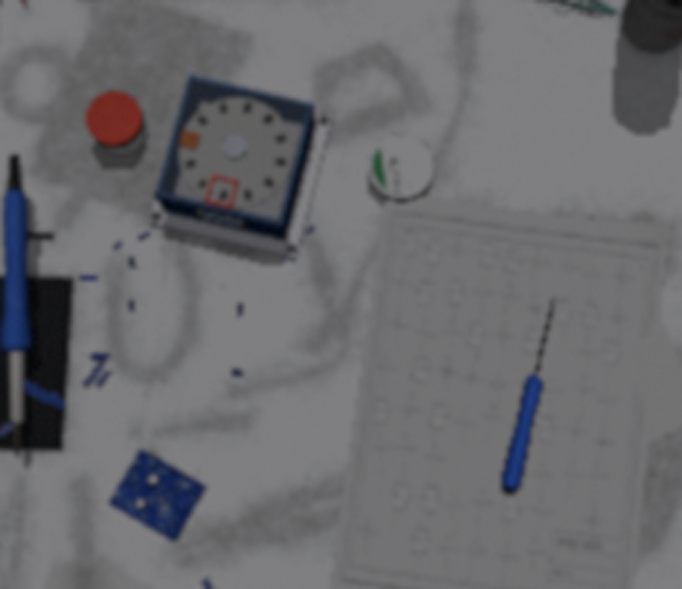

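View pics/s1.png

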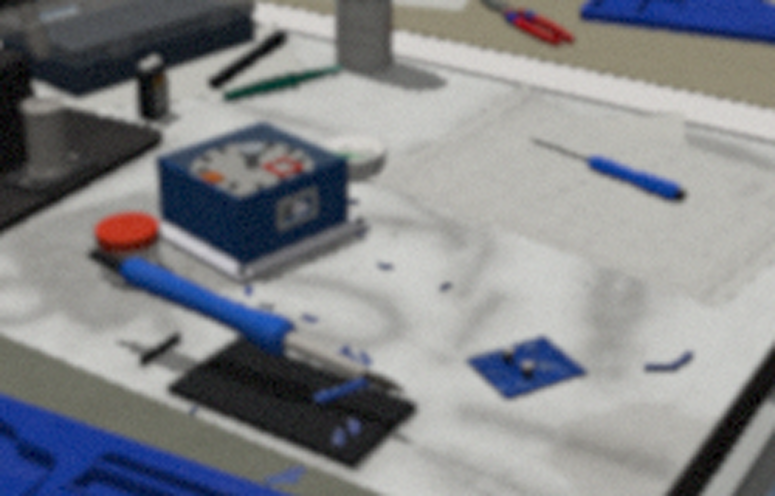

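The top crop shows the dispenser at about (232,178) in full-picture pixels. It is yawed clockwise, with the orange chip at (221,165), about three teeth from the window at (231,182). The screwdriver lies clear on the right, handle at about (328,258) and tip at (338,217). Next I'll fit exact poses to the silhouettes.

```bash
cat > fit.py <<'E'
from h import *
from scipy.optimize import minimize
def box(x0,x1,y0,y1,z0,z1): return np.array([[x,y,z] for x in(x0,x1) for y in(y0,y1) for z in(z0,z1)])
def render(cam,parts,p):
    c,s=np.cos(p[2]),np.sin(p[2]);m=np.zeros((420*4,560*4),np.uint8)
    for P in parts:
        W=np.c_[p[0]+c*P[:,0]-s*P[:,1],p[1]+s*P[:,0]+c*P[:,1],P[:,2]]
        q=np.array([proj(cam,w) for w in W]);h=cv2.convexHull(((q+.5)*4).astype(np.float32)).astype(np.int32);cv2.fillConvexPoly(m,h,1)
    return cv2.resize(m*255,(560,420),interpolation=cv2.INTER_AREA)/255.
def fit(masks,parts,p0,step):
    def cost(p):
        return sum(np.abs(render(c,parts,p)-m).sum()/m.sum() for c,m in masks.items())
    r=minimize(cost,p0,method="Nelder-Mead",options=dict(initial_simplex=np.array([p0]+[np.array(p0)+np.eye(3)[i]*step[i] for i in range(3)]),xatol=2e-4,fatol=1e-4,maxiter=120))
    return r.x,r.fun
D=[box(-.046,.046,-.046,.046,0,.057),box(-.056,.056,-.056,.056,0,.006)]
# screwdriver: local x along blade, origin at handle point
S=[box(-.060,.033,-.008,.008,0,.014)-[0,0,0],box(.033,.087,-.0016,.0016,.0054,.0086)]
S[0][:,0]=np.where(S[0][:,0]<0,-.060,.033)
E
python3 - <<'E'
from fit import *
for n,q,parts,p0 in(("disp","dispenser",D,[.657,.196,-.2]),("scr","handle",S,[.483,-.022,-.25])):
    M={}
    for c in("top","side"):
        l=manip.silhouettes(c,q)
        if l: M[c]=l[0]["pixels"].astype(float);print(n,c,l[0]["confidence"],l[0]["box"],M[c].sum())
    print("both",fit(M,parts,p0,[.008,.008,.1]))
    for c in M: print(c,fit({c:M[c]},parts,p0,[.008,.008,.1]))
E
```

```text
disp top 0.6 [208.5, 147.8, 266.3, 203.1] 2389.0
disp side 0.57 [182.8, 210.5, 248.5, 260.5] 2506.0
both (array([ 0.66031944,  0.19242561, -0.20919139]), np.float64(0.12711792275529676))Traceback (most recent call last):
  File "<stdin>", line 8, in <module>
  File "fit.py", line 13, in fit
    r=minimize(cost,p0,method="Nelder-Mead",options=dict(initial_simplex=np.array([p0]+[np.array(p0)+np.eye(3)[i]*step[i] for i in range(3)]),xatol=2e-4,fatol=1e-4,maxiter=120))
    res = _minimize_neldermead(fun, x0, args, callback, bounds=bounds,
                               **options)
    fsim[j] = func(sim[j])
              ~~~~^^^^^^^^
    fx = function(np.copy(x), *(wrapper_args + args))
  File "fit.py", line 12, in cost
    return sum(np.abs(render(c,parts,p)-m).sum()/m.sum() for c,m in masks.items())
  File "fit.py", line 12, in <genexpr>
    return sum(np.abs(render(c,parts,p)-m).sum()/m.sum() for c,m in masks.items())
                      ~~~~~~^^^^^^^^^^^
  File "fit.py", line 8, in render
    q=np.array([proj(cam,w) for w in W]);h=cv2.convexHull(((q+.5)*4).astype(np.float32)).astype(np.int32);cv2.fillConvexPoly(m,h,1)
                ~~~~^^^^^^^
  File "h.py", line 9, in proj
    c=manip.calibration(cam);K=np.array(c["camera_matrix"]);T=np.linalg.inv(np.array(c["extrinsics"]))
ValueError: time passes only in moves, steps and waits
```

```bash
sed -i 's/^from rig import manip/from rig import manip\nCAL={k:manip.calibration(k) for k in("top","side")}/; s/c=manip.calibration(cam)/c=CAL[cam]/' h.py
cat > run.py <<'E'
from fit import *
for n,q,parts,p0 in(("disp","dispenser",D,[.659,.194,-.22]),("scr","handle",S,[.483,-.022,-.25])):
    M={}
    for c in("top","side"):
        l=manip.silhouettes(c,q)
        if l: M[c]=l[0]["pixels"].astype(float);print(n,c,l[0]["confidence"],l[0]["box"],M[c].sum())
    print("both",fit(M,parts,p0,[.008,.008,.1]))
    for c in M: print(c,fit({c:M[c]},parts,p0,[.008,.008,.1]))
print(manip.state()["t"])
E
python3 run.py
```

```text
disp top 0.6 [208.5, 147.8, 266.3, 203.1] 2389.0
disp side 0.57 [182.8, 210.5, 248.5, 260.5] 2506.0
both (array([ 0.66007391,  0.1918769 , -0.20212701]), np.float64(0.12729433207837693))
top (array([ 0.6592926 ,  0.19235478, -0.21942297]), np.float64(0.056471244839501306))
side (array([ 0.66183844,  0.19093237, -0.2591232 ]), np.float64(0.05611317152559348))
scr top 0.66 [325.7, 217.0, 335.5, 279.4] 314.0
scr side 0.68 [318.3, 220.7, 351.0, 235.8] 224.0
both (array([ 0.48263658, -0.01757591, -0.23677845]), np.float64(0.9156752350621777))
top (array([ 0.48310956, -0.0173564 , -0.23179851]), np.float64(0.27660796802797555))
side (array([ 0.4869856 , -0.02100206, -0.34729938]), np.float64(0.5592612044817927))
1.3
```

```bash
python3 - <<'E'
from h import *
np.set_printoptions(precision=4,suppress=True)
im=cv2.imread("pics/top0.png").astype(int)
m=((im[...,0]-im[...,2])>40);m[:, :300]=0;m[:,370:]=0;m[:200]=0;m[300:]=0
v,u=np.nonzero(m);print(len(u))
W=np.array([onplane("top",(a,b),.007) for a,b in zip(u,v)])[:,:2]
c=W.mean(0);e=np.linalg.svd(W-c)[2][0];e*=np.sign(e[0]);s=(W-c)@e
print("blue centroid",c,"dir",e,np.arctan2(e[1],e[0]),"ext",s.min(),s.max(),(np.abs((W-c)@[-e[1],e[0]])).max())
for px in((332.6,241.9),(324.8,277.1),(338.4,216.8)):print(onplane("top",px,.007))
s=cv2.imread("pics/side0.png").astype(int)
m=((s[...,0]-s[...,2])>40);m[:,:312]=0;m[:,360:]=0;m[:212]=0;m[240:]=0
v,u=np.nonzero(m);W=np.array([onplane("side",(a,b),.007) for a,b in zip(u,v)])[:,:2]
c=W.mean(0);e=np.linalg.svd(W-c)[2][0];print(len(u),c,e,((W-c)@e).min(),((W-c)@e).max())
E
```

```text
186
blue centroid [ 0.4691 -0.0131] dir [ 0.972  -0.2351] -0.2373089303939098 ext -0.03928103226380666 0.04171387769215818 0.005905178589941861
[ 0.5079 -0.0234  0.007 ]
[ 0.4307 -0.006   0.007 ]
[ 0.5646 -0.0368  0.007 ]
147 [ 0.4708 -0.0162] [-0.9671  0.2543] -0.04461787814310785 0.040175543929294455
```

Call:
{"name": "drive_tool", "arguments": {
  "increments": [
    {"x": 18.46,"y": -20,"z": 5.5,"yaw": 5.4,"gripper": 45},
    {"x": 18.46,"y": -20,"z": 5.5,"yaw": 5.4,"gripper": 45},
    {"x": 18.46,"y": -20,"z": 5.5,"yaw": 5.4,"gripper": 45},
    {"x": 18.46,"y": -20,"z": 5.5,"yaw": 5.4,"gripper": 45},
    {"x": 18.46,"y": -20,"z": 5.5,"yaw": 5.4,"gripper": 45},
    {"x": 18.46,"y": -20,"z": 5.5,"yaw": 5.4,"gripper": 45},
    {"x": 18.46,"y": -20,"z": 5.5,"yaw": 5.4,"gripper": 45},
    {"x": 18.46,"y": -20,"z": 5.5,"yaw": 5.4,"gripper": 45},
    {"x": 18.46,"y": -20,"z": 5.5,"yaw": 5.4,"gripper": 45},
    {"x": 18.46,"y": -20,"z": 5.5,"yaw": 5.4,"gripper": 45},
    {"x": 18.46,"y": -20,"z": 5.5,"yaw": 5.4,"gripper": 45},
    {"x": 18.46,"y": -20,"z": 5.5,"yaw": 5.4,"gripper": 45},
    {"x": 18.46,"y": -20,"z": 5.5,"yaw": 5.4,"gripper": 45},
    {"x": 18.46,"y": -20,"z": 5.5,"yaw": 5.4,"gripper": 45},
    {"x": 18.46,"y": -20,"z": 5.5,"yaw": 5.4,"gripper": 45},
    {"x": 18.46,"y": -20,"z": 5.5,"yaw": 5.4,"gripper": 45},
    {"x": 18.46,"y": -20,"z": 5.5,"yaw": 5.4,"gripper": 45},
    {"x": 18.46,"y": -20,"z": 5.5,"yaw": 5.4,"gripper": 45},
    {"x": 18.46,"y": -20,"z": 5.5,"yaw": 5.4,"gripper": 45},
    {"x": 18.46,"y": -20,"z": 5.5,"yaw": 5.4,"gripper": 45}
  ]
}}

```text
t: 2.97
ee_pos: [0.4776, -0.0163, 0.104]
tool_rot: [[0.971, -0.237, -0.0], [-0.237, -0.971, -0.0], [-0.0, 0.0, -1.0]]
wrist_force: [-0.4, 0.8, 0.7]
width: 0.452
gripper_force: 0.0
```

Call:
{"name": "drive_tool", "arguments": {
  "increments": [
    {"z": 1.2},
    {"z": 2.3},
    {"z": 2.9},
    {"z": 3.28},
    {"z": 3.28},
    {"z": 3.28},
    {"z": 3.28,"gripper": 0},
    {"z": 3.28,"gripper": 0},
    {"z": 3.28,"gripper": 0},
    {"z": 3.28,"gripper": 0},
    {"z": 3.28,"gripper": 0},
    {"z": 3.28,"gripper": 0},
    {"z": 3.28,"gripper": 0},
    {"z": 3.28,"gripper": 0}
  ],
  "squeeze": 50
}}

```text
invalid input at $.increments[0]: expected keys gripper, x, y, z, yaw
```

Call:
{"name": "drive_tool", "arguments": {
  "increments": [
    {"x": 0,"y": 0,"yaw": 0,"z": 1.2,"gripper": 45},
    {"x": 0,"y": 0,"yaw": 0,"z": 2.3,"gripper": 45},
    {"x": 0,"y": 0,"yaw": 0,"z": 2.9,"gripper": 45},
    {"x": 0,"y": 0,"yaw": 0,"z": 3.28,"gripper": 45},
    {"x": 0,"y": 0,"yaw": 0,"z": 3.28,"gripper": 45},
    {"x": 0,"y": 0,"yaw": 0,"z": 3.28,"gripper": 45},
    {"x": 0,"y": 0,"yaw": 0,"z": 3.28,"gripper": 0},
    {"x": 0,"y": 0,"yaw": 0,"z": 3.28,"gripper": 0},
    {"x": 0,"y": 0,"yaw": 0,"z": 3.28,"gripper": 0},
    {"x": 0,"y": 0,"yaw": 0,"z": 3.28,"gripper": 0},
    {"x": 0,"y": 0,"yaw": 0,"z": 3.28,"gripper": 0},
    {"x": 0,"y": 0,"yaw": 0,"z": 3.28,"gripper": 0},
    {"x": 0,"y": 0,"yaw": 0,"z": 3.28,"gripper": 0},
    {"x": 0,"y": 0,"yaw": 0,"z": 3.28,"gripper": 0}
  ],
  "squeeze": 50
}}

```text
t: 4.13
ee_pos: [0.4783, -0.0161, 0.0226]
tool_rot: [[0.971, -0.238, 0.001], [-0.238, -0.971, -0.0], [0.001, -0.0, -1.0]]
wrist_force: [-1.3, 1.2, 5.5]
width: 0.146
gripper_force: 50.0
```

Call:
{"name": "drive_tool", "arguments": {
  "increments": [
    {"x": 0,"y": 0,"yaw": 0,"z": -0.5,"gripper": 0},
    {"x": 0,"y": 0,"yaw": 0,"z": -1,"gripper": 0},
    {"x": -0.1,"y": -0.6,"yaw": 0,"z": -1,"gripper": 0},
    {"x": -0.2,"y": -1.6,"yaw": 0,"z": -1,"gripper": 0},
    {"x": -0.3,"y": -2.8,"yaw": 0,"z": -1,"gripper": 0},
    {"x": -0.4,"y": -4.0,"yaw": 0,"z": -1,"gripper": 0},
    {"x": -0.55,"y": -5.2,"yaw": 0,"z": -1,"gripper": 0},
    {"x": -0.65,"y": -6.4,"yaw": -0.1,"z": -1,"gripper": 0},
    {"x": -0.8,"y": -7.6,"yaw": -0.2,"z": -1,"gripper": 0},
    {"x": -0.9,"y": -8.6,"yaw": -0.2,"z": -1,"gripper": 0},
    {"x": -1,"y": -9.4,"yaw": -0.2,"z": -1,"gripper": 0},
    {"x": -1.05,"y": -9.9,"yaw": -0.2,"z": -1,"gripper": 0},
    {"x": -1.05,"y": -10,"yaw": -0.2,"z": -1,"gripper": 0},
    {"x": -1.05,"y": -10,"yaw": -0.2,"z": -1,"gripper": 0}
  ],
  "squeeze": 50
}}

```text
t: 5.3
ee_pos: [0.5117, 0.2332, 0.0467]
tool_rot: [[0.976, -0.22, -0.001], [-0.22, -0.976, -0.0], [-0.0, 0.001, -1.0]]
wrist_force: [-0.7, 0.6, -0.2]
width: 0.143
gripper_force: 50.0
```

```bash
python3 - <<'E'
from h import *
np.set_printoptions(precision=4,suppress=True)
s=manip.state();print(s["t"],s["ee_pos"],s["width"],s["gripper_force"])
ims=[]
for c,(a,b) in(("top",(200,160)),("side",(200,190))):
    ims.append(cv2.resize(manip.snapshot(c)[b:b+90,a:a+110],None,fx=6,fy=6,interpolation=cv2.INTER_CUBIC))
    cv2.imwrite(f"pics/{c}2.png",ims[-1])
    for n in("blade_tip","slot","handle"):
        l=manip.spot_point(c,n)
        print(c,n,[(np.round(k["centre"],1),round(k["confidence"],2),onplane(c,k["centre"],.032)) for k in l[:2]])
E
```

```text
5.3 [0.5117 0.2332 0.0467] 0.14328756492363154 49.98927364591509
top blade_tip []
top slot [(array([231.1, 188.9]), 0.67, array([0.6175, 0.2028, 0.032 ]))]
top handle []
side blade_tip []
side slot [(array([225.1, 239.3]), 0.8, array([0.61 , 0.212, 0.032]))]
side handle [(array([257.8, 256.9]), 0.61, array([0.5152, 0.2361, 0.032 ]))]
```

View pics/top2.png

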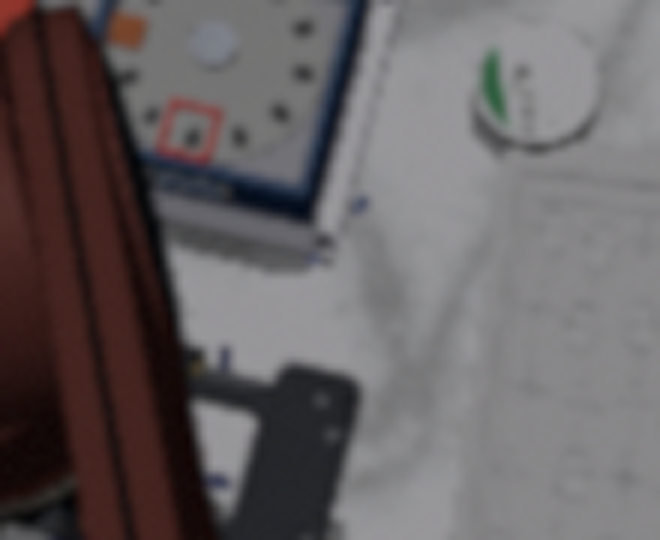

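View pics/side2.png

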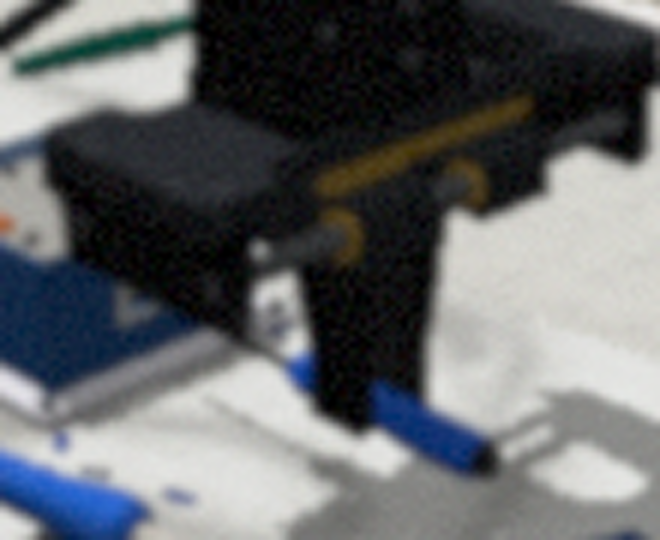

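```bash
python3 - <<'E'
from h import *
np.set_printoptions(precision=4,suppress=True)
e=np.array([.976,-.22,0]);p=np.array([.5117,.2332,.0311])
for d in(-.060,-.050,-.012,.012,.033,.087): print(d,(proj("side",p+d*e)-[200,190])*6+3,(proj("top",p+d*e)-[200,160])*6+3)
d=.0;R=np.array([[.976,.22],[-.22,.976]])
for y in(.013,0,-.013):
  for z in(.025,.039):
    q=np.array([.660,.192])+R@[-.046,y];print("slot",y,z,(proj("side",[*q,z])-[200,190])*6+3,(proj("top",[*q,z])-[200,160])*6+3)
for n,o in(("chub",(0,0)),("win",(-.03,0))):
    q=np.array([.660,.192])+R@o;print(n,(proj("top",[*q,.057])-[200,160])*6+3)
im=manip.snapshot("side").astype(int);m=(im[...,0]-im[...,2])>50
m[:,:246]=0;m[:240]=0;m[275:]=0;m[:,290:]=0
v,u=np.nonzero(m);k=u>262
for kk in(k,~k): print(kk.sum(),(np.array([u[kk].mean(),v[kk].mean()])-[200,190])*6+3, np.array([u[kk].min(),u[kk].max(),v[kk].min(),v[kk].max()]))
E
```

```text
-0.06 [505.6493 477.8966] [ 47.4281 625.1398]
-0.05 [481.1205 465.4435] [ 55.0822 597.5941]
-0.012 [391.5196 419.9535] [ 83.8664 494.0056]
0.012 [337.7055 392.6323] [101.8037 429.4528]
0.033 [292.2672 369.5634] [117.3477 373.5129]
0.087 [181.9706 313.5663] [156.6842 231.9488]
slot 0.013 0.025 [130.1427 314.5655] [159.1585 179.2625]
slot 0.013 0.039 [128.8125 277.2896] [154.6533 169.8648]
slot 0 0.025 [159.9319 302.3805] [193.1871 187.4835]
slot 0 0.039 [158.8033 265.3986] [189.1977 178.2059]
slot -0.013 0.025 [189.1374 290.4341] [227.2527 195.7135]
slot -0.013 0.039 [188.2028 253.7421] [223.7802 186.5562]
chub [217.2238  45.5654]
win [195.5571 123.7434]
118 [425.3898 428.5932] [263 279 254 267]
24 [316.5  377.25] [248 262 249 259]
```

The tool is held level and its blade lies along the dispenser's x axis. The gripper hides the tip in both views: the slot is at about (226,239) in the side picture, and the handle's end is at about (281,266). The chip is still about three teeth off. I'll go in slowly and watch the force.

Call:
{"name": "drive_tool", "arguments": {
  "increments": [
    {"x": 0.2,"y": -0.05,"yaw": 0,"z": 0,"gripper": 0},
    {"x": 0.5,"y": -0.05,"yaw": 0,"z": 0,"gripper": 0},
    {"x": 0.75,"y": -0.05,"yaw": 0,"z": 0,"gripper": 0},
    {"x": 0.9,"y": -0.05,"yaw": 0,"z": 0,"gripper": 0},
    {"x": 1.0,"y": -0.05,"yaw": 0,"z": 0,"gripper": 0},
    {"x": 1.1,"y": -0.05,"yaw": 0,"z": 0,"gripper": 0},
    {"x": 1.1,"y": -0.05,"yaw": 0,"z": 0,"gripper": 0}
  ],
  "squeeze": 50
}}

```text
t: 6.33
ee_pos: [0.5395, 0.2279, 0.047]
tool_rot: [[0.975, -0.221, 0.0], [-0.221, -0.975, -0.0], [0.0, -0.0, -1.0]]
wrist_force: [-0.7, -0.7, 0.5]
width: 0.144
gripper_force: 50.0
```

Call:
{"name": "drive_tool", "arguments": {
  "increments": [
    {"x": 0.15,"y": 0,"yaw": 0,"z": 0,"gripper": 0},
    {"x": 0.3,"y": 0,"yaw": 0,"z": 0,"gripper": 0},
    {"x": 0.42,"y": 0,"yaw": 0,"z": 0,"gripper": 0},
    {"x": 0.52,"y": 0,"yaw": 0,"z": 0,"gripper": 0},
    {"x": 0.52,"y": 0,"yaw": 0,"z": 0,"gripper": 0}
  ],
  "squeeze": 50
}}

```text
t: 6.75
ee_pos: [0.5523, 0.2251, 0.0472]
tool_rot: [[0.975, -0.221, 0.001], [-0.221, -0.975, 0.0], [0.001, -0.0, -1.0]]
wrist_force: [0.2, 0.4, -0.1]
width: 0.14
gripper_force: 50.0
```

```bash
python3 - <<'E'
from h import *
np.set_printoptions(precision=4,suppress=True)
s=manip.state();print(s["t"],s["ee_pos"],s["wrist_force"],s["moment"])
im=manip.snapshot("side");cv2.imwrite("pics/side3.png",cv2.resize(im[190:280,190:300],None,fx=6,fy=6,interpolation=cv2.INTER_CUBIC))
E
```

```text
6.75 [0.5523 0.2251 0.0472] [ 0.1919  0.3796 -0.0618] [ 0.0245 -0.0236  0.0052]
```

View pics/side3.png

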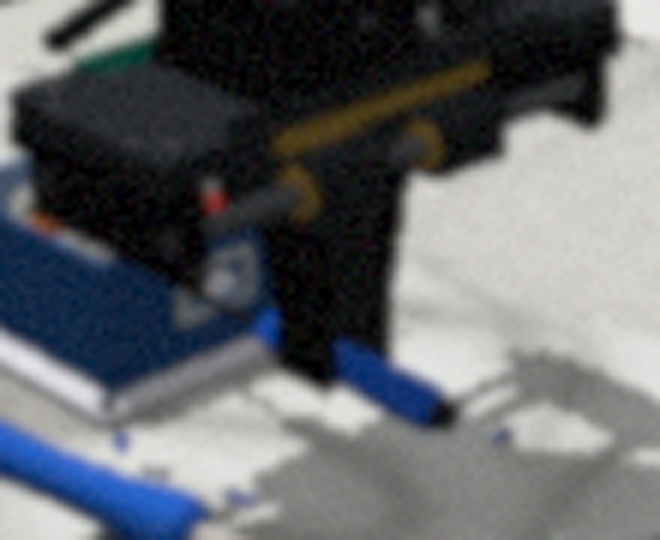

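The blade passes into the slot at crop (200,300), inside the white edge, and there is no axial force. Now the first stroke to the right.

Call:
{"name": "drive_tool", "arguments": {
  "increments": [
    {"x": 0,"y": 0.12,"yaw": 0,"z": 0,"gripper": 0},
    {"x": 0,"y": 0.24,"yaw": 0,"z": 0,"gripper": 0},
    {"x": 0,"y": 0.36,"yaw": 0,"z": 0,"gripper": 0},
    {"x": 0,"y": 0.48,"yaw": 0,"z": 0,"gripper": 0},
    {"x": 0,"y": 0.58,"yaw": 0,"z": 0,"gripper": 0},
    {"x": 0,"y": 0.64,"yaw": 0,"z": 0,"gripper": 0},
    {"x": 0,"y": 0.64,"yaw": 0,"z": 0,"gripper": 0}
  ],
  "squeeze": 50
}}

```text
t: 7.38
ee_pos: [0.5478, 0.209, 0.0469]
tool_rot: [[0.975, -0.222, -0.001], [-0.222, -0.975, -0.001], [-0.001, 0.001, -1.0]]
wrist_force: [0.6, 0.3, -0.1]
width: 0.144
gripper_force: 50.0
```

```bash
cat > look.py <<'E'
import sys
from h import *
np.set_printoptions(precision=4,suppress=True)
s=manip.state();print(s["t"],s["ee_pos"],s["wrist_force"],s["moment"])
im=manip.snapshot("top");cv2.imwrite(f"pics/{sys.argv[1]}.png",cv2.resize(im[140:210,200:280],None,fx=6,fy=6,interpolation=cv2.INTER_CUBIC))
for c in("top","side"):
    im=manip.snapshot(c);h=cv2.cvtColor(im,cv2.COLOR_BGR2HSV);m=(h[...,0]>6)&(h[...,0]<18)&(h[...,1]>120)&(h[...,2]>70)
    if c=="top": m[:148]=0;m[200:]=0;m[:,:205]=0;m[:,265:]=0
    else: m[:205]=0;m[245:]=0;m[:,:175]=0;m[:,250:]=0
    v,u=np.nonzero(m)
    if len(u)>2:
        p=onplane(c,(u.mean(),v.mean()),.052);d=p[:2]-[.660,.193];R=np.array([[.976,-.22],[.22,.976]])
        q=R@d;print(c,len(u),u.mean(),v.mean(),"disp frame",q,"deg from window",np.degrees(np.arctan2(-q[1],-q[0])))
E
python3 look.py a1
```

```text
7.3833 [0.5478 0.209  0.0469] [ 0.6492  0.2819 -0.0886] [-0.0313  0.0185  0.0291]
side 14 204.85714285714286 228.92857142857142 disp frame [-0.0205  0.0322] deg from window -57.54632132529954
```

Call:
{"name": "drive_tool", "arguments": {
  "increments": [
    {"x": -0.3,"y": 0,"yaw": 0,"z": 0,"gripper": 0},
    {"x": -0.56,"y": 0,"yaw": 0,"z": 0,"gripper": 0},
    {"x": -0.56,"y": 0,"yaw": 0,"z": 0,"gripper": 0},
    {"x": -0.56,"y": -0.25,"yaw": 0,"z": 0,"gripper": 0},
    {"x": -0.56,"y": -0.5,"yaw": 0,"z": 0,"gripper": 0},
    {"x": -0.56,"y": -0.64,"yaw": 0,"z": 0,"gripper": 0},
    {"x": -0.56,"y": -0.64,"yaw": 0,"z": 0,"gripper": 0},
    {"x": -0.4,"y": -0.64,"yaw": 0,"z": 0,"gripper": 0},
    {"x": -0.2,"y": -0.64,"yaw": 0,"z": 0,"gripper": 0},
    {"x": 0,"y": -0.64,"yaw": 0,"z": 0,"gripper": 0},
    {"x": 0,"y": -0.64,"yaw": 0,"z": 0,"gripper": 0}
  ],
  "squeeze": 50
}}

```text
t: 8.45
ee_pos: [0.5531, 0.2247, 0.0473]
tool_rot: [[0.975, -0.222, 0.001], [-0.222, -0.975, 0.0], [0.001, -0.0, -1.0]]
wrist_force: [-0.7, -0.1, -0.2]
width: 0.143
gripper_force: 50.0
```

```bash
python3 look.py a2
```

```text
8.45 [0.5531 0.2247 0.0473] [-0.6832 -0.0734 -0.1936] [ 0.0376  0.0056 -0.0095]
```

Call:
{"name": "drive_tool", "arguments": {
  "increments": [
    {"x": 0,"y": 0.12,"yaw": 0,"z": 0,"gripper": 0},
    {"x": 0,"y": 0.24,"yaw": 0,"z": 0,"gripper": 0},
    {"x": 0,"y": 0.36,"yaw": 0,"z": 0,"gripper": 0},
    {"x": 0,"y": 0.48,"yaw": 0,"z": 0,"gripper": 0},
    {"x": 0,"y": 0.58,"yaw": 0,"z": 0,"gripper": 0},
    {"x": 0,"y": 0.64,"yaw": 0,"z": 0,"gripper": 0},
    {"x": 0,"y": 0.64,"yaw": 0,"z": 0,"gripper": 0}
  ],
  "squeeze": 50
}}

```text
t: 9.18
ee_pos: [0.5478, 0.209, 0.0469]
tool_rot: [[0.975, -0.222, -0.001], [-0.222, -0.975, -0.0], [-0.0, 0.001, -1.0]]
wrist_force: [0.6, 0.4, -0.4]
width: 0.143
gripper_force: 50.0
```

```bash
python3 look.py a3; python3 -c "
import cv2,numpy as np
from h import *
s=cv2.resize(manip.snapshot('side')[190:250,170:260],None,fx=5,fy=5,interpolation=cv2.INTER_CUBIC)
a=cv2.imread('pics/a3.png')[:300,:350]
cv2.imwrite('pics/c3.png',np.hstack([a,s]))"
```

```text
9.1833 [0.5478 0.209  0.0469] [ 0.6127  0.4115 -0.3639] [ 0.0259 -0.0258 -0.0175]
side 13 212.3846153846154 228.3846153846154 disp frame [-0.0288  0.0198] deg from window -34.40388260325798
```

View pics/c3.png

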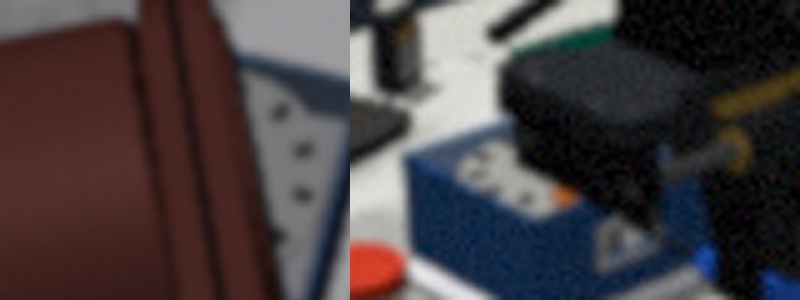

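The side view shows the orange chip at about (213,229), partly behind the gripper and one tooth short of the window. Third stroke.

Call:
{"name": "drive_tool", "arguments": {
  "increments": [
    {"x": -0.3,"y": 0,"yaw": 0,"z": 0,"gripper": 0},
    {"x": -0.56,"y": 0,"yaw": 0,"z": 0,"gripper": 0},
    {"x": -0.56,"y": 0,"yaw": 0,"z": 0,"gripper": 0},
    {"x": -0.56,"y": -0.25,"yaw": 0,"z": 0,"gripper": 0},
    {"x": -0.56,"y": -0.5,"yaw": 0,"z": 0,"gripper": 0},
    {"x": -0.56,"y": -0.64,"yaw": 0,"z": 0,"gripper": 0},
    {"x": -0.56,"y": -0.64,"yaw": 0,"z": 0,"gripper": 0},
    {"x": -0.4,"y": -0.64,"yaw": 0,"z": 0,"gripper": 0},
    {"x": -0.2,"y": -0.64,"yaw": 0,"z": 0,"gripper": 0},
    {"x": 0,"y": -0.64,"yaw": 0,"z": 0,"gripper": 0},
    {"x": 0,"y": -0.64,"yaw": 0,"z": 0,"gripper": 0},
    {"x": 0,"y": -0.52,"yaw": 0,"z": 0,"gripper": 0},
    {"x": 0,"y": -0.4,"yaw": 0,"z": 0,"gripper": 0},
    {"x": 0,"y": -0.28,"yaw": 0,"z": 0,"gripper": 0},
    {"x": 0,"y": -0.16,"yaw": 0,"z": 0,"gripper": 0},
    {"x": 0,"y": -0.06,"yaw": 0,"z": 0,"gripper": 0},
    {"x": 0,"y": 0,"yaw": 0,"z": 0,"gripper": 0},
    {"x": 0,"y": 0,"yaw": 0,"z": 0,"gripper": 0},
    {"x": 0,"y": 0,"yaw": 0,"z": 0,"gripper": 0}
  ],
  "squeeze": 50
}}

```text
t: 10.97
ee_pos: [0.5478, 0.2093, 0.0469]
tool_rot: [[0.975, -0.222, -0.001], [-0.222, -0.975, -0.0], [-0.001, 0.0, -1.0]]
wrist_force: [0.1, 0.7, 0.5]
width: 0.142
gripper_force: 50.0
```

```bash
python3 look.py a4; python3 -c "
from h import *
a=manip.snapshot('side')[190:250,170:260]
cv2.imwrite('pics/c4.png',cv2.resize(a,None,fx=6,fy=6,interpolation=cv2.INTER_CUBIC))"
```

```text
10.9667 [0.5478 0.2093 0.0469] [0.0619 0.6534 0.4584] [0.027  0.0321 0.0245]
```

View pics/c4.png

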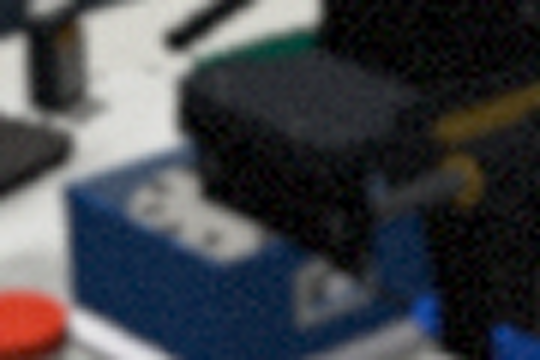

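The orange chip has gone on behind the gripper, as it should in the window. I'll draw the blade straight out, move aside and check.

Call:
{"name": "drive_tool", "arguments": {
  "increments": [
    {"x": -0.3,"y": 0,"yaw": 0,"z": 0,"gripper": 0},
    {"x": -0.8,"y": 0,"yaw": 0,"z": 0,"gripper": 0},
    {"x": -1.5,"y": 0,"yaw": 0,"z": 0,"gripper": 0},
    {"x": -2.2,"y": 0,"yaw": 0,"z": 0,"gripper": 0},
    {"x": -2.5,"y": 0,"yaw": 0,"z": 0,"gripper": 0},
    {"x": -2.5,"y": 0.5,"yaw": 0,"z": 0,"gripper": 0},
    {"x": -2.5,"y": 1.3,"yaw": 0,"z": 0,"gripper": 0},
    {"x": -2.5,"y": 2.3,"yaw": 0,"z": 0,"gripper": 0},
    {"x": -2.5,"y": 3.4,"yaw": 0,"z": 0,"gripper": 0},
    {"x": -2.5,"y": 4.6,"yaw": 0,"z": 0,"gripper": 0},
    {"x": -2.5,"y": 5.8,"yaw": 0,"z": 0,"gripper": 0},
    {"x": -2.5,"y": 6.8,"yaw": 0,"z": 0,"gripper": 0},
    {"x": -2.5,"y": 7.5,"yaw": 0,"z": 0,"gripper": 0},
    {"x": -2.5,"y": 8,"yaw": 0,"z": 0,"gripper": 0},
    {"x": -2.5,"y": 8,"yaw": 0,"z": 0,"gripper": 0}
  ],
  "squeeze": 50
}}

```text
t: 12.42
ee_pos: [0.4429, 0.0258, 0.0473]
tool_rot: [[0.975, -0.224, 0.001], [-0.224, -0.975, -0.001], [0.001, 0.001, -1.0]]
wrist_force: [1.0, 0.3, 0.0]
width: 0.146
gripper_force: 50.0
```

```bash
python3 look.py a5; python3 -c "
from h import *
a=manip.snapshot('side')[190:250,170:260]
s=cv2.resize(a,None,fx=4.5,fy=4.5,interpolation=cv2.INTER_CUBIC)
t=cv2.resize(cv2.imread('pics/a5.png'),None,fx=.8,fy=.8)
H=max(len(s),len(t));p=lambda i:cv2.copyMakeBorder(i,0,H-len(i),0,0,0)
cv2.imwrite('pics/c5.png',np.hstack([p(t),p(s)]))"
```

```text
12.4167 [0.4429 0.0258 0.0473] [0.9996 0.3377 0.0469] [0.0009 0.0095 0.019 ]
top 18 231.77777777777777 182.38888888888889 disp frame [-0.0337 -0.0008] deg from window 1.3178513326476609
side 3 219.0 226.66666666666666 disp frame [-0.0317  0.0051] deg from window -9.087054262248193
```

View pics/c5.png

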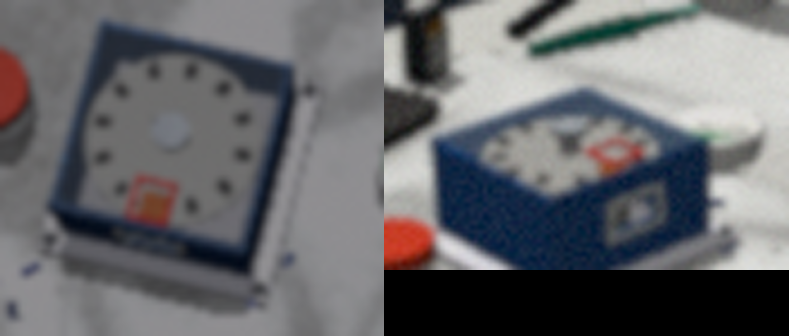

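The orange chip now sits in the red frame, at top picture (232,182), within about 1° of the window. Now I'll lay the screwdriver down.

Call:
{"name": "drive_tool", "arguments": {
  "increments": [
    {"x": 0,"y": 0,"yaw": 0,"z": 0.35,"gripper": 0},
    {"x": 0,"y": 0,"yaw": 0,"z": 0.65,"gripper": 0},
    {"x": 0,"y": 0,"yaw": 0,"z": 0.85,"gripper": 0},
    {"x": 0,"y": 0,"yaw": 0,"z": 0.95,"gripper": 0},
    {"x": 0,"y": 0,"yaw": 0,"z": 0.98,"gripper": 0},
    {"x": 0,"y": 0,"yaw": 0,"z": 0.98,"gripper": 0},
    {"x": 0,"y": 0,"yaw": 0,"z": 0.98,"gripper": 0}
  ],
  "squeeze": 50
}}

```text
t: 13.2
ee_pos: [0.4419, 0.029, 0.0225]
tool_rot: [[0.975, -0.221, -0.003], [-0.221, -0.975, 0.001], [-0.003, 0.0, -1.0]]
wrist_force: [-5.7, 0.9, 10.8]
width: 0.138
gripper_force: 50.0
```

On the bench (10.8 N up). Open and rise.

Call:
{"name": "drive_tool", "arguments": {
  "increments": [
    {"x": 0,"y": 0,"yaw": 0,"z": -0.03,"gripper": 0},
    {"x": 0,"y": 0,"yaw": 0,"z": -0.03,"gripper": 25},
    {"x": 0,"y": 0,"yaw": 0,"z": -0.03,"gripper": 45},
    {"x": 0,"y": 0,"yaw": 0,"z": -0.03,"gripper": 45},
    {"x": 0,"y": 0,"yaw": 0,"z": -0.03,"gripper": 45},
    {"x": 0,"y": 0,"yaw": 0,"z": -0.03,"gripper": 45},
    {"x": 0,"y": 0,"yaw": 0,"z": -0.5,"gripper": 45},
    {"x": 0,"y": 0,"yaw": 0,"z": -1.2,"gripper": 45},
    {"x": 0,"y": 0,"yaw": 0,"z": -2.4,"gripper": 45},
    {"x": 0,"y": 0,"yaw": 0,"z": -3.6,"gripper": 45},
    {"x": -1,"y": 1,"yaw": 0,"z": -4.8,"gripper": 45},
    {"x": -1.5,"y": 2.5,"yaw": 0,"z": -5.5,"gripper": 45},
    {"x": -1.5,"y": 4,"yaw": 0,"z": -6,"gripper": 45},
    {"x": -1.5,"y": 5,"yaw": 0,"z": -6,"gripper": 45},
    {"x": -1.5,"y": 5,"yaw": 0,"z": -6,"gripper": 45}
  ]
}}

```text
t: 14.45
ee_pos: [0.3788, -0.0894, 0.1743]
tool_rot: [[0.974, -0.225, 0.003], [-0.225, -0.974, -0.004], [0.004, 0.003, -1.0]]
wrist_force: [0.7, -0.9, 0.4]
width: 0.455
gripper_force: 0.0
```

```bash
python3 look.py a6; python3 -c "
from h import *
cv2.imwrite('pics/c6.png',manip.snapshot('side')[160:400,150:500])"
```

```text
14.45 [ 0.3788 -0.0894  0.1743] [ 0.6779 -0.9432  0.357 ] [ 0.0508  0.0468 -0.0332]
top 18 231.77777777777777 182.38888888888889 disp frame [-0.0337 -0.0008] deg from window 1.3178513326476609
side 4 219.0 226.5 disp frame [-0.0311  0.0046] deg from window -8.361676050176904
```

View pics/c6.png

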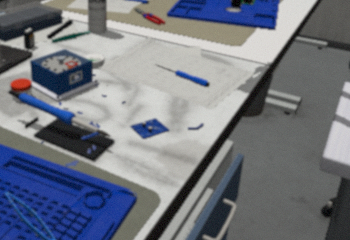

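```bash
python3 - <<'E'
from h import *
print(proj("side",[.379,-.089,.174]),proj("side",[.442,.029,.007]),proj("side",[.478,-.016,.007]))
for c in("top","side"):
    cv2.imwrite(f"pics/f_{c}.png",manip.snapshot(c))
    for n in("handle","blade_tip"):
        l=manip.spot_point(c,n);print(c,n,[(k["centre"],onplane(c,k["centre"],.007)) for k in l[:1]])
a=cv2.imread("pics/f_top.png")[130:410,150:430];b=cv2.imread("pics/f_side.png")[130:410,150:480]
cv2.imwrite("pics/f.png",np.hstack([a,b]))
E
```

```text
[392.483786   155.18839626] [338.10849494 236.97793337] [331.58849299 225.81997863]
top handle [([310.9, 268.5], array([0.44865933, 0.0243517 , 0.007     ]))]
top blade_tip [([316.1, 234.2], array([0.5243389 , 0.01310169, 0.007     ]))]
side handle [([337.4, 238.7], array([0.4399045, 0.0375791, 0.007    ]))]
side blade_tip [([304.1, 224.5], array([0.53443724, 0.01276669, 0.007     ]))]
```

View pics/f.png

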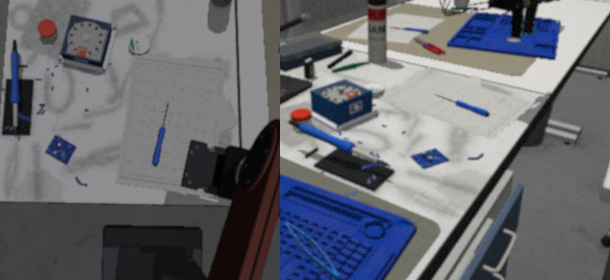

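The screwdriver lies flat at about (0.445, 0.03), the arm is clear, and the tin, jar and board are where they were. Handing in.

```bash
python3 -c "
from rig import manip
print(manip.job_done())"
```

```text
the job is handed in; nothing more can be done
None
```

The job is handed in (no verdict came back): three strokes brought the orange chip into the red-framed window, the screwdriver lies flat on the bench, and the tin, jar and board look unmoved in the final pictures.

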